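# Stow the wash things behind the sliding bolt

## Task

The motorhome is about to drive off: stand the black tumbler and the blue soap bottle upright, side by side on the narrow raised ledge of the wooden rack, in either order, setting them down gently. Then slide the rack's bolt by its red knob across in front of them until it is fully home in the brass keeper. Leave the other things on the counter where they are.

Things in the scene. Friction and masses are not known exactly. Their poses are not given: they have to be found in the camera images.
- rack: Fixed wooden rack. Origin: on the counter under the middle of its ledge; x away from the robot across the ledge, y along the ledge towards the keeper, z up. All offsets in mm in this frame. Two end cheeks: inner faces y -105 and 105, 12 thick, 130 high, x -62 to 54. Steel back rail along y: x 46, z 115, diameter 8. The bolt runs along y at x -46, z 115.
- ledge (a point): Middle of the ledge's top, 80 above the counter. The ledge is 96 deep (x -48 to 48) and 210 long between the cheeks; of the depth 82 is free between the bolt's inner side (x -40) and the back rail (x 42).
- keeper (a point): Centre of the brass keeper, a 30 x 12 x 30 block on the outside of the rack's +y cheek: x -46, y 122, z 115. The bolt's tip goes through the cheek and out of it.
- track_end (a point): Far end of the bolt's track, x -46, y -448, z 118: a straight bar 34 wide outside the -y cheek, its top at z 118 (129 at the two guide blocks, y -133 and -440), with a leg at this end.
- bolt (a joint): How far the bolt is slid towards the keeper along the rack's +y, in m: 0 fully drawn back (tip level with the inner face of the -y cheek), 0.240 at its stop, fully home through the keeper. Stays where it is left, slides with about 3 N.
- bolt_knob (a point): Middle of the bolt's red upright knob, a cylinder of diameter 16 and height 52 (26 above and below this point), on a thin stem on the steel rod (diameter 12, its axis 46 below this point). In the rack's frame at x -46, y -405 + bolt value, z 161. At the bolt's stop the knob is 48 from the outer face of the -y cheek.
- bolt_tip (a point): Centre of the rod's leading end, in the rack's frame at x -46, y -105 + bolt value, z 115.
- tumbler: Matt black open tumbler, outer diameter 62, height 95, wall 4, loose, upright; origin at the centre of its underside, z up; about 0.22 kg.
- soap_bottle: Blue soap bottle with two yellow bands and a white pump head: round body of diameter 56, straight up to height 106; the pump above reaches height 138 and at most 24 from the axis, along the bottle's x. Loose, upright; origin at the centre of its underside, z up; about 0.3 kg.
- white_tumbler: Bystander: glossy white tumbler of the same shape and size as the black one (diameter 62, height 95), loose; origin at the centre of its underside.
- cream_jar: Bystander: squat green jar with white lid, diameter 60, height 45, loose; origin at the centre of its underside.
- amber_bottle: Bystander: small amber bottle, black cap, diameter 44, height 100, loose; origin at the centre of its underside.
- hairbrush: Bystander: dark wooden hairbrush lying bristles down along its x, 200 x 55 x 28, loose; origin on the counter near where handle and head meet.
- soap_dish: Bystander: low blue dish 110 x 80 x 22 with a green bar of soap in it, loose; origin at the centre of its underside.
- paper_roll: Bystander: standing white paper roll, diameter 100, height 100, loose; origin at the centre of its underside.

How it is judged:
By the outcome, as a careful person would: the job done as asked, in the order asked, and still so for the second after the job is handed in, with the robot touching nothing.
It also fails if it takes over 72 s, if anything falls off the work surface, if the arm or the gripper's body presses on something with over 40 N, if the wrist force passes 120 N, or if a joint passes its speed limit or range.

## Robot

A 6-joint arm with a two-finger parallel gripper is mounted at the origin on the work surface. World frame = base frame: x ahead of the robot, y to its left, z up, the work surface at z = 0. Lengths are in mm, angles in rad, forces in N, time in s.
With the tool pointing down it reaches from about 300 to 775 mm from the base axis. Payload 14.6 kg.
Tool frame: the origin (TCP) lies at the very end of the fingers, on their centre line; the grasp point (between the pads) lies 19 mm behind it; z points along the fingers, y is the line along which they close (so a half turn about z gives the same grasp; the last joint's range is limited). The gripper opens to 94 mm and grips with 3 to 60 N. Pads are 16 mm wide; open, the fingers measure 119 mm over their backs; the gripper's body (75 mm by 177 mm) begins 78 mm behind the grasp point.
Start: joints at [1.049, 0.3, 1.521, -0, 1.321, -0.067], TCP at [241.601, 494.083, 205.446] pointing down, gripper open.
Joint ranges: [-3.03, 3.03], [-0.79, 2.21], [0.23, 2.52], [-1.04, 4.18], [0, 3.07], [-2.55, 2.55]. Speed limits (rad/s): [2.22, 2.22, 2.57, 3.14, 3.14, 3.14].

## Interface

Orientations are given as [roll, pitch, yaw] about the fixed x, y, z axes, in that order (R = Rz(yaw) Ry(pitch) Rx(roll)).
In Python, from cell import manip gives the robot as it stands.
- The arm moves only by the tool servo_tool, never from a script. Its argument "rows" is a list of rows, each a list of 7 numbers: the turn, a rotation vector about the world's x, y, z in degrees, then the shift along the world's x, y, z in mm, then the closure, from 0 (fully open) to 1 (shut). In form: [[rx, ry, rz, dx, dy, dz, fingers], ...]. A call has 1 to 20 rows; each row shifts and turns the commanded pose from where the row before left it; what a row does not reach is not made up. A row lasts 1/8 s, in which the tool goes at most 62.5 mm and 10.7 degrees, less where a joint would pass 70% of its speed; a pose out of reach is approached as far as the arm can. A call with a gripper value outside its range is refused whole. The fingers move at their own pace and stop on an object; "grip_force" is the grip in N (left out, the last holds). Time passes only in rows, so rows that do not move let the fingers close. It gives the time, the measured TCP pose, the force, the opening and the grip force at its end, in the units of the state.
- manip.read_state(): the state, without advancing time (a new reading comes with each control period).
- manip.camera(name): name is "side" or "top"; returns the picture (384x512x3 uint8, red, green, blue); there is no depth.
- manip.camera_info(name): a dict with "fx", "fy", "cx", "cy" (pixels), "position" and "rotation" of the camera in the world. Camera axes: x right, y down, z forward; pixel columns grow to the right and rows downward; lengths in mm; the calibration is good to about 2 mm. A picture is of the moment at which its call begins. camera_info takes no time and is no camera call.
- manip.sign_off(): hands the job in; it is judged then, once.
The state is a dict: "clock": time; "joints": joint angles; "qd": joint speeds; "effort": joint torques, N m; "eef_pos": TCP position; "eef_rot": TCP orientation; "wrist_force": force on the tool from outside, world axes, zero at the start; "moment": the same for the moment, N m; "finger_gap": finger opening in mm; "finger_force": force on a finger pad.
Only numpy, scipy, OpenCV 4.12 (cv2) and the standard library are available. Lean on these libraries where they do the work, as an engineer would, in place of code of your own. Each camera call takes 0.05 s, during which the arm holds its last target. There are 200 camera calls.

## Working session

There is one attempt and no reset: what is moved stays moved. The work goes in short steps, Python scripts to look and compute and a tool call to move; the robot and the scene stay as the last step left them, time stands still between calls to the robot, and variables do not carry over. Pictures are saved under pics/ and viewed, at most 10 in all, crops included, and the job is handed in when it is done.

Besides the shell and the picture viewer there is one more tool, called after "Request:" as name([rows], argument=value, ...), one row to a line, values as JSON. servo_tool: Moves the arm, as the interface text tells. Its arguments: {"type":"object","properties":{"rows":{"type":"array","items":{"type":"array","items":{"type":"number"}}},"grip_force":{"type":"number"}},"required":["rows"]}

```bash
mkdir -p pics; python3 - <<'E'
from cell import manip
import cv2,numpy as np
for n in("top","side"):
    im=manip.camera(n); cv2.imwrite(f"pics/{n}0.png",im[:,:,::-1]); 
    print(n,manip.camera_info(n))
s=manip.read_state(); print(s)
E
```

```text
top {'fx': 401.7310127259607, 'fy': 401.7310127259607, 'cx': 257.5490548385338, 'cy': 200.6609188919228, 'position': array([ 467.85680585,  -71.26081746, 1237.3387219 ]), 'rotation': array([-3.02936586, -0.01177958, -1.54949094])}
side {'fx': 409.92946283098274, 'fy': 409.92946283098274, 'cx': 257.7333644102493, 'cy': 195.49813157699595, 'position': array([ 339.84198167, -998.57354596,  655.92779981]), 'rotation': array([-2.08355407, -0.01097235, -0.26941085])}
{'clock': 0.1, 'joints': array([ 1.04943465e+00,  3.00420220e-01,  1.52151792e+00,  9.34760777e-06,
        1.32068782e+00, -6.66144246e-02]), 'qd': array([ 0.00168857, -0.0011531 , -0.00106556, -0.00135601, -0.00169224,
       -0.00162102]), 'effort': array([ 1.90926003e-03, -5.32639432e+01, -3.53286052e+01,  7.09711318e-02,
        2.34627194e-02, -3.71747637e-05]), 'eef_pos': array([241.47097749, 493.89903355, 204.9409529 ]), 'eef_rot': array([-3.14056224e+00, -7.78166873e-05,  2.68684305e+00]), 'wrist_force': array([-0.78093161,  0.79742213, -0.93428909]), 'moment': array([ 0.03456512, -0.04283572,  0.01548886]), 'finger_force': 0.0, 'finger_gap': 93.83468113192116}
```

View pics/top0.png

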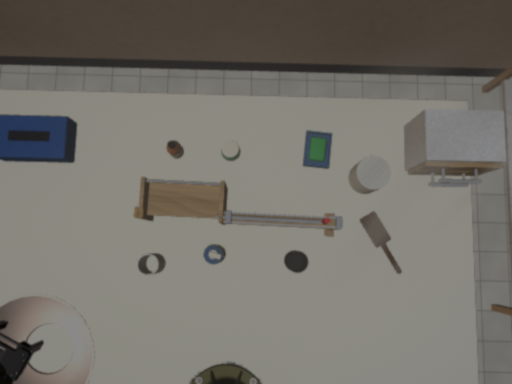

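View pics/side0.png

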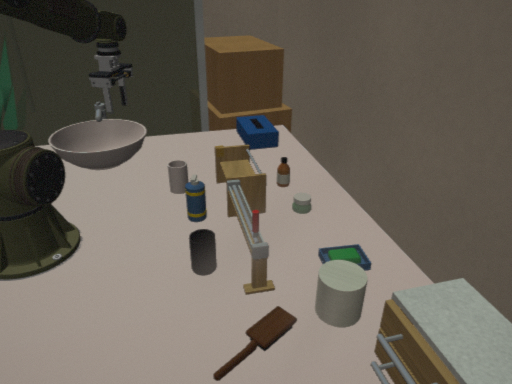

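Top view: soap bottle at about (214,254), black tumbler (296,261), ledge centre (185,201), red knob (327,221), keeper at the left (137,212). Side view: bottle (196,202), tumbler (203,252), rack around (243,180), knob (255,222). Next I measure with masks and zoomed crops.

```bash
cat > h.py <<'E'
import cv2,numpy as np
from scipy.spatial.transform import Rotation as R
from cell import manip
def ray(n,u,v):
    c=manip.camera_info(n); d=R.from_euler('xyz',c['rotation']).apply([(u-c['cx'])/c['fx'],(v-c['cy'])/c['fy'],1])
    return np.array(c['position']),d
def onz(n,u,v,z):
    p,d=ray(n,u,v); return p+d*(z-p[2])/d[2]
def proj(n,X):
    c=manip.camera_info(n); q=R.from_euler('xyz',c['rotation']).inv().apply(np.array(X,float)-c['position'])
    return np.array([c['cx']+c['fx']*q[0]/q[2],c['cy']+c['fy']*q[1]/q[2]])
def tri(a,b):
    (p,d),(q,e)=ray('top',*a),ray('side',*b)
    A=np.stack([d,-e],1); s=np.linalg.lstsq(A,q-p,rcond=None)[0]
    x,y=p+d*s[0],q+e*s[1]; return (x+y)/2,np.linalg.norm(x-y)
def blobs(im,lo,hi,roi,amin=15):
    h=cv2.cvtColor(im,cv2.COLOR_RGB2HSV); m=cv2.inRange(h,lo,hi); k=np.zeros_like(m); x0,y0,x1,y1=roi; k[y0:y1,x0:x1]=m[y0:y1,x0:x1]
    n,l,s,c=cv2.connectedComponentsWithStats(k); return [(s[i].tolist(),c[i].round(1).tolist()) for i in range(1,n) if s[i][4]>=amin]
E
python3 - <<'E'
from h import *
T=cv2.imread('pics/top0.png')[:,:,::-1].copy(); S=cv2.imread('pics/side0.png')[:,:,::-1].copy()
print('red',blobs(T,(0,120,80),(8,255,255),(300,200,350,240),5),blobs(S,(0,120,80),(8,255,255),(230,190,280,250),5))
print('black',blobs(T,(0,0,0),(180,255,70),(270,235,330,290)),blobs(S,(0,0,0),(180,255,80),(180,220,225,280)))
print('blue',blobs(T,(100,80,30),(130,255,255),(190,230,240,280)),blobs(S,(95,80,30),(130,255,255),(175,170,215,230)))
print('wood',blobs(T,(8,60,50),(25,255,255),(120,160,240,240)))
def sv(im,r,f,n): x0,y0,x1,y1=r; cv2.imwrite(n,cv2.resize(im[y0:y1,x0:x1,::-1],None,fx=f,fy=f,interpolation=cv2.INTER_CUBIC))
sv(T,(125,165,355,285),3.4,'pics/topc.png'); sv(S,(165,135,285,300),3.6,'pics/sidec.png')
E
```

```text
red [([323, 218, 7, 6, 29], [325.9, 220.6])] [([252, 209, 7, 15, 57], [255.0, 214.8])]
black [([285, 251, 23, 21, 371], [295.8, 261.0])] [([190, 220, 13, 2, 20], [196.0, 220.4]), ([190, 229, 26, 46, 1040], [202.7, 251.3])]
blue [([205, 248, 12, 15, 36], [208.3, 256.3])] [([185, 182, 19, 10, 132], [194.4, 187.0]), ([187, 195, 18, 18, 262], [195.8, 204.0]), ([190, 216, 15, 5, 41], [196.8, 218.6])]
wood [([134, 178, 93, 46, 2904], [180.8, 200.2])]
```

View pics/topc.png

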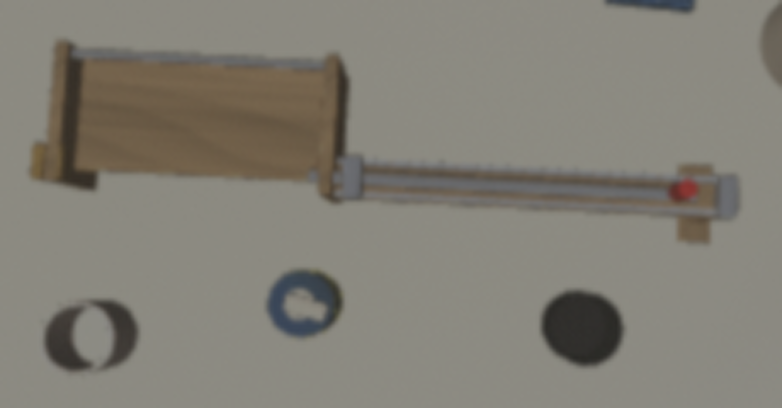

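View pics/sidec.png

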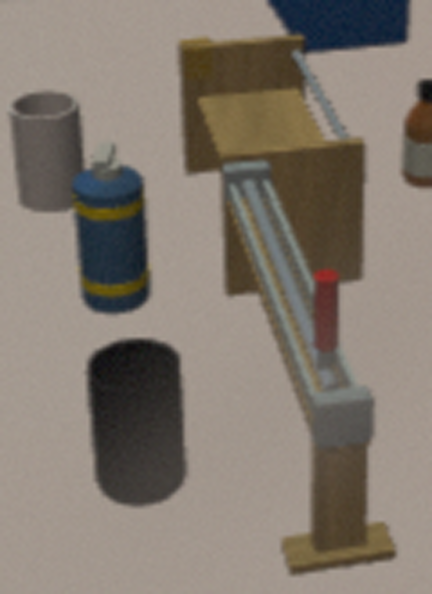

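```bash
python3 - <<'E'
from h import *
np.set_printoptions(precision=1,suppress=True)
t=lambda x,y:(125+(x+.5)/3.4-.5,165+(y+.5)/3.4-.5); s=lambda x,y:(165+(x+.5)/3.6-.5,135+(y+.5)/3.6-.5)
print('ledge far front corner',tri(t(75,168),s(200,98)))
print('knob top',tri((325.9,220.6),s(326,272)), 'mid',tri((325.9,220.6),s(326,310)))
kt=onz('top',325.9,220.6,180);print('knob@180',kt)
# cheek tops z130: -y cheek centre line, +y cheek
for n,p in dict(Lb=(64,42),Lf=(56,180),Rb=(333,56),Rf=(327,198)).items(): print(n,onz('top',*t(*p),130))
for n,p in dict(railL=(76,52),railR=(323,67)).items(): print(n,onz('top',*t(*p),115))
for n,p in dict(lfL=(75,168),lfR=(312,180)).items(): print(n,onz('top',*t(*p),80))
for n,p in dict(rodL=(365,179),rodR=(670,190)).items(): print(n,onz('top',*t(*p),118))
for n,p in dict(top=(341,140),).items(): print('side cheek',onz('side',*s(363,140),130),onz('side',*s(181,45),130),onz('side',*s(362,278),0),onz('side',*s(228,295),0))
# objects: black tumbler
print('tum bottom centre side',onz('side',*s(138,467),0),'rim centre side@95',onz('side',*s(135,373),95),'top rim@95',onz('top',*t(583,327),95))
print('tum rim tri',tri(t(583,327),s(135,373)))
print('bot shoulder tri',tri(t(304,304),s(109,188)),onz('top',*t(304,304),106),'bottom',onz('side',*s(115,293),0))
print('pump nozzle tri',tri(t(318,313),s(112,152)),onz('top',*t(318,313),130))
E
```

```text
ledge far front corner (array([554.8, 235.4,  81.3]), np.float64(4.6919138517815835))
knob top (array([ 540.3, -261.6,  188.8]), np.float64(5.0509952509098595)) mid (array([ 540.7, -265.8,  164.1]), np.float64(2.4910645429692386))
knob@180 [ 538.4 -262.7  180. ]
Lb [652.  237.2 130. ]
Lf [538.8 237.7 130. ]
Rb [645.5  16.9 130. ]
Rf [529.1  18.2 130. ]
railL [646.3 231.  115. ]
railR [638.5  26.1 115. ]
lfL [552.5 236.1  80. ]
lfR [546.8  35.4  80. ]
rodL [546.  -11.5 118. ]
rodR [ 542.5 -262.2  118. ]
side cheek [650.2  19.7 130. ] [543.7 248.8 130. ] [651.9  19.1   0. ] [536.7  21.    0. ]
tum bottom centre side [ 430.2 -182.5    0. ] rim centre side@95 [ 430.1 -204.7   95. ] top rim@95 [ 428.8 -194.2   95. ]
tum rim tri (array([ 429.8, -195.1,   88.4]), np.float64(2.5742671992074326))
bot shoulder tri (array([444.9,  36.1, 104.8]), np.float64(3.829141790807273)) [443.1  36.2 106. ] bottom [446.7  47.4   0. ]
pump nozzle tri (array([443.2,  20.4, 144.3]), np.float64(12.46264582476138)) [436.7  22.5 130. ]
```

```bash
python3 - <<'E'
from h import *
from scipy.optimize import least_squares
np.set_printoptions(precision=2,suppress=True)
L=np.array([[-46,-405],[54,111],[-62,111],[54,-111],[-62,-111],[46,105],[46,-105],[-48,105],[54,-117],[54,-117],[-62,-117]])
W=np.array([[539.5,-264],[652,237.2],[538.8,237.7],[645.5,16.9],[529.1,18.2],[646.3,231],[638.5,26.1],[553.5,235.7],[650.2,19.7],[651.9,19.1],[536.7,21]])
rot=lambda a:np.array([[np.cos(a),-np.sin(a)],[np.sin(a),np.cos(a)]])
r=least_squares(lambda p:((L@rot(p[2]).T+p[:2])-W).ravel(),[595,130,0],loss='soft_l1',f_scale=3)
print(r.x[:2],np.degrees(r.x[2])); print(r.fun.reshape(-1,2).T)
# cylinders: fit centre to mask extents in both views
def ext(n,x,y,rad,h):
    a=np.linspace(0,2*np.pi,180); P=np.array([proj(n,(x+rad*np.cos(t),y+rad*np.sin(t),z)) for z in(0,h) for t in a]); return np.r_[P.min(0),P.max(0)]
for nm,rad,h,tb,sb,x0 in (('tum',31,95,(285,251,308,272),(190,229,216,275),(429,-195)),):
    m=np.array(tb+sb)-.5
    f=lambda p:(np.r_[ext('top',*p,rad,h),ext('side',*p,rad,h)]-m)
    q=least_squares(f,x0); print(nm,q.x,q.fun)
S=cv2.imread('pics/side0.png');T=cv2.imread('pics/top0.png')
q=(443,40)
print('bottle ext', ext('top',*q,28,106),ext('side',*q,28,106),'measured side body approx u 185..205, v', 135+165/3.6,135+311/3.6,'top u',125+267/3.4,125+342/3.4,'v',165+269/3.4,165+337/3.4)
E
```

```text
[597.32 130.94] -1.591178823743537
[[ 0.59  2.38 -0.37  2.72  3.16 -0.08  1.89 -1.25 -2.15 -3.85 -4.61]
 [-8.63  3.2   5.92  1.58  3.5   3.62 -1.4   1.53 -7.22 -6.62 -5.3 ]]Traceback (most recent call last):
  File "<stdin>", line 15, in <module>
    return func(*args, **kwargs)
    result = trf(vector_fun.fun, vector_fun.jac, x0, f0, J0, lb, ub, ftol, xtol,
                 gtol, max_nfev, x_scale, loss_function, tr_solver,
                 tr_options.copy(), verbose, callback=callback_wrapped)
    return trf_no_bounds(
        fun, jac, x0, f0, J0, ftol, xtol, gtol, max_nfev, x_scale,
        loss_function, tr_solver, tr_options, verbose, callback=callback)
    J = jac(x)
    self._update_jac()
    ~~~~~~~~~~~~~~~~^^
    self.J = self.jac_wrapped(xp_copy(self.x), f0=self.f)
             ~~~~~~~~~~~~~~~~^^^^^^^^^^^^^^^^^^^^^^^^^^^^
    J, dct = approx_derivative(
             ~~~~~~~~~~~~~~~~~^
        self.fun,
        ^^^^^^^^^
    ...<2 lines>...
        **self.finite_diff_options,
        ^^^^^^^^^^^^^^^^^^^^^^^^^^^
    )
    ^
    J, _nfev = _dense_difference(fun_wrapped, x0, f
[... 184 characters left out ...]
            mf)
                             ^^^
    df = [f_eval - f0 for f_eval in f_evals]
                                    ^^^^^^^
    f = np.atleast_1d(self.fun(x, *self.args, **self.kwargs))
                      ~~~~~~~~^^^^^^^^^^^^^^^^^^^^^^^^^^^^^^
    return np.atleast_1d(self.fun(x))
                         ~~~~~~~~^^^
    return self.f(x, *self.args, **self.kwargs)
           ~~~~~~^^^^^^^^^^^^^^^^^^^^^^^^^^^^^^
  File "<stdin>", line 14, in <lambda>
  File "<stdin>", line 11, in ext
  File "h.py", line 10, in proj
    c=manip.camera_info(n); q=R.from_euler('xyz',c['rotation']).inv().apply(np.array(X,float)-c['position'])
ValueError: time passes only in moves, steps and waits
```

```bash
cat >> h.py <<'E'
_c={n:manip.camera_info(n) for n in('top','side')}
def ray(n,u,v):
    c=_c[n]; return np.array(c['position']),R.from_euler('xyz',c['rotation']).apply([(u-c['cx'])/c['fx'],(v-c['cy'])/c['fy'],1])
def proj(n,X):
    c=_c[n]; q=R.from_euler('xyz',c['rotation']).inv().apply(np.array(X,float)-c['position']); return np.array([c['cx']+c['fx']*q[0]/q[2],c['cy']+c['fy']*q[1]/q[2]])
E
python3 - <<'E'
from h import *
np.set_printoptions(precision=1,suppress=True)
f=lambda n,u,v,z:onz(n,u,v,z)[:2]
print('tum top: R',f('top',307.5,261,95)+[0,31],'L',f('top',284.5,261,0)-[0,31],'U',f('top',296,250.5,0)-[31,0],'D',f('top',296,271.5,95)+[31,0])
print('side: bot',f('side',203,274.5,0)+[0,31],'toprim',f('side',203,228.5,95)-[0,31])
T=cv2.imread('pics/top0.png').astype(int)
# bottle outline: saturation/dark vs background, from grey background
bg=np.median(T[235:280,235:265].reshape(-1,3),0); m=(np.abs(T-bg).sum(2)>45)[235:285,190:245]; ys,xs=np.nonzero(m)
n,l,s,c=cv2.connectedComponentsWithStats(m.astype(np.uint8)); k=s[1+s[1:,4].argmax()]; print('bottle box',k+[190,235,0,0,0])
u0,v0=k[0]+189.5,k[1]+234.5; u1,v1=u0+k[2],v0+k[3]
print('bottle L',f('top',u0,254,106)-[0,28],'R',f('top',u1,254,0)+[0,28],'U',f('top',214,v0,0)-[28,0],'D',f('top',214,v1,106)+[28,0])
S=cv2.imread('pics/side0.png')
print('side bottle: bot',f('side',196.5,135+310/3.6,0)+[0,28],'shoulder far',f('side',195,135+167/3.6,106)-[0,28])
for X in((429,-195,95),(429,-195,0),(443,40,106),(443,40,0)): print(X,proj('top',X),proj('side',X))
E
```

```text
tum top: R [ 429.  -195.4] L [ 424.3 -200. ] U [ 425.8 -203.8] D [ 430.1 -194.2]
side: bot [ 424.4 -189.9] toprim [ 438.3 -195.6]
bottle box [203 244  23  21 332]
bottle L [442.5  40.4] R [441.6  39.4] U [444.7  47.5] D [442.3  35.4]
side bottle: bot [442.5  47.7] shoulder far [451.4  38.9]
(429, -195, 95) [296.4 260.8] [201.1 236. ]
(429, -195, 0) [293.  259.6] [203.3 267.5]
(443, 40, 106) [212.7 254. ] [193.3 186. ]
(443, 40, 0) [216.1 253.4] [195.7 217.5]
```

Request:
servo_tool([
  [0,0,0,0,0,15,0],
  [0,0,-5,17,-38,0,0],
  [0,0,-5,17,-38,0,0],
  [0,0,-5,17,-38,0,0],
  [0,0,-5,17,-38,0,0],
  [0,0,-5,17,-38,0,0],
  [0,0,-5,17,-38,0,0],
  [0,0,-5,17,-38,0,0],
  [0,0,-5,17,-38,0,0],
  [0,0,-5,17,-38,0,0],
  [0,0,-5,17,-38,0,0],
  [0,0,-5,17,-38,0,0],
  [0,0,-5,15,-36,0,0],
  [0,0,-4,0,0,0,0],
  [0,0,0,0,0,0,0],
  [0,0,0,0,0,0,0],
], grip_force=15)

```text
clock: 2.1
eef_pos: [443.6, 40.4, 220.9]
eef_rot: [3.141, 0.0, 1.572]
wrist_force: [0.2, -0.1, -0.2]
finger_gap: 93.8
finger_force: 0.0
```

Request:
servo_tool([
  [0,0,0,0,0,-20,0],
  [0,0,0,0,0,-25,0],
  [0,0,0,0,0,-25,0],
  [0,0,0,0,0,-25,0],
  [0,0,0,0,0,-25,0],
  [0,0,0,0,0,-20,0],
  [0,0,0,0,0,-16,0],
  [0,0,0,0,0,0,0],
  [0,0,0,0,0,0,0],
])

```text
clock: 3.22
eef_pos: [443.9, 40.3, 65.2]
eef_rot: [3.141, -0.0, 1.571]
wrist_force: [0.1, 1.2, 0.1]
finger_gap: 93.9
finger_force: 0.0
```

```bash
python3 - <<'E'
from h import *
S=manip.camera('side');T=manip.camera('top')
a=cv2.resize(S[100:250,120:300,::-1],None,fx=2.2,fy=2.2);b=cv2.resize(T[190:340,130:310,::-1],None,fx=2.2,fy=2.2)
cv2.imwrite('pics/g1.png',np.hstack([a,b]))
E
```

```text
(no output)
```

View pics/g1.png

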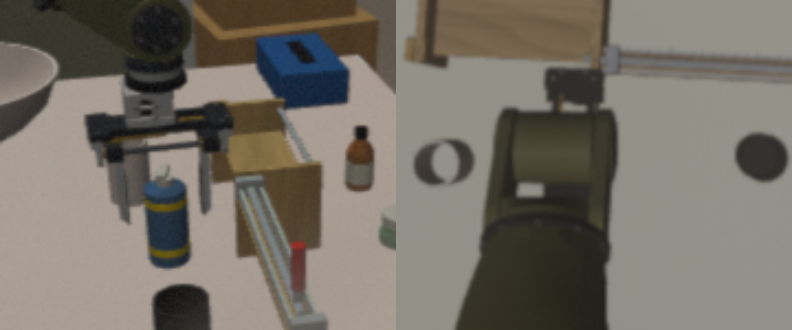

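The fingers straddle the bottle (left tip near (177,201), right tip (214,196) in the side picture), and the bottle stands untouched between them. I'm closing now.

Request:
servo_tool([
  [0,0,0,0,0,0,1],
  [0,0,0,0,0,0,1],
  [0,0,0,0,0,0,1],
  [0,0,0,0,0,0,1],
  [0,0,0,0,0,0,1],
  [0,0,0,0,0,0,1],
  [0,0,0,0,0,0,1],
  [0,0,0,0,0,0,1],
], grip_force=20)

```text
clock: 4.32
eef_pos: [443.7, 40.1, 64.5]
eef_rot: [3.141, -0.0, 1.57]
wrist_force: [1.3, -0.7, -0.0]
finger_gap: 55.8
finger_force: 19.9
```

Request:
servo_tool([
  [0,0,0,0,0,8,1],
  [0,0,0,0,0,20,1],
  [0,0,0,0,0,25,1],
  [0,0,0,0,0,25,1],
  [0,0,0,0,0,25,1],
  [0,0,0,0,0,25,1],
  [0,0,0,0,0,20,1],
  [0,0,0,0,0,8,1],
  [0,0,0,8,6,0,1],
  [0,0,0,20,17,0,1],
  [0,0,-1,25,21,0,1],
  [0,0,-1,25,21,0,1],
  [0,0,0,25,21,0,1],
  [0,0,0,25,21,0,1],
  [0,0,0,20,17,0,1],
  [0,0,0,8,7,0,1],
  [0,0,0,0,0,0,1],
  [0,0,0,0,0,0,1],
  [0,0,0,0,0,0,1],
])

```text
clock: 6.7
eef_pos: [599.3, 170.6, 220.8]
eef_rot: [3.141, -0.0, 1.534]
wrist_force: [0.1, 1.1, -2.2]
finger_gap: 56.5
finger_force: 19.9
```

```bash
python3 - <<'E'
from h import *
S=manip.camera('side');T=manip.camera('top')
a=cv2.resize(S[60:235,165:305,::-1],None,fx=3,fy=3);b=cv2.resize(T[150:325,110:235,::-1],None,fx=3,fy=3)
cv2.imwrite('pics/g2.png',np.hstack([a,b]))
E
```

```text
(no output)
```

View pics/g2.png

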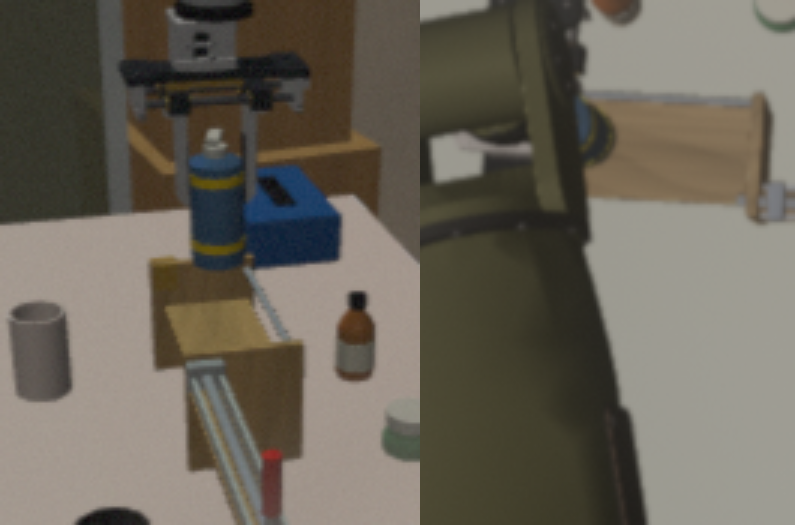

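```bash
python3 - <<'E'
from h import *
np.set_printoptions(precision=1,suppress=True)
e=lambda n,X,o,f=3:(proj(n,X)-o+.5)*f-.5
o=(165,60)
c=np.array([598,129.]);a=np.radians(-1.8);w=lambda x,y,z:np.r_[c+[x*np.cos(a)-y*np.sin(a),x*np.sin(a)+y*np.cos(a)],z]
for z in(156,156+90): print('bottle axis side',e('side',(599.3,170.6,z),o))
for n,p in dict(farfront=(-48,105,80),nearfront=(-48,-105,80),cheekback=(54,-117,130),cheekbackbot=(54,-117,0),cheekfrontbot=(-62,-117,0),cheekfar_front=(-62,105,130),railnear=(46,-105,115),railfar=(46,105,115)).items(): print(n,e('side',w(*p),o), 'top',e('top',w(*p),(110,150)))
S=cv2.imread('pics/g2.png')
h=cv2.cvtColor(S,cv2.COLOR_BGR2HSV)
for r in (225,235):
    m=np.nonzero((h[r,150:260,0]>95)&(h[r,150:260,1]>90))[0]+150; print(r,m.min(),m.max())
E
```

```text
bottle axis side [215.6 262.5]
bottle axis side [214.3 179.8]
farfront [163.2 307.9] top [111.9 192.4]
nearfront [197.1 397. ] top [330.5 204.1]
cheekback [303.2 346. ] top [345.9  91.5]
cheekbackbot [300.6 461.4] top [354.6 111.9]
cheekfrontbot [187.1 475. ] top [347.7 223.7]
cheekfar_front [148.9 267.3] top [ 96.3 203.2]
railnear [291.8 355.3] top [333.8 101.8]
railfar [245.8 271.8] top [110.5  89.8]
225 196 259
235 197 259
```

The side view shows the bottle held upright above the ledge, its axis at about (237,140). It agrees with the rack's projected features to within about 2 mm, so I'm lowering it and going slowly at the end.

Request:
servo_tool([
  [0,0,0,0,0,-8,1],
  [0,0,0,0,0,-16,1],
  [0,0,0,0,0,-16,1],
  [0,0,0,0,0,-14,1],
  [0,0,0,0,0,-8,1],
  [0,0,0,0,0,-5,1],
  [0,0,0,0,0,-3,1],
  [0,0,0,0,0,-2,1],
  [0,0,0,0,0,0,1],
  [0,0,0,0,0,-1,1],
  [0,0,0,0,0,0,1],
])

```text
clock: 8.18
eef_pos: [599.6, 171.1, 147.5]
eef_rot: [3.142, -0.0, 1.535]
wrist_force: [-0.0, -0.4, -2.3]
finger_gap: 55.6
finger_force: 19.9
```

Request:
servo_tool([
  [0,0,0,0,0,-1,1],
  [0,0,0,0,0,0,1],
])

```text
clock: 8.43
eef_pos: [599.6, 171.1, 146.3]
eef_rot: [-3.141, 0.0, 1.535]
wrist_force: [0.1, 0.1, -2.1]
finger_gap: 55.7
finger_force: 19.9
```

Request:
servo_tool([
  [0,0,0,0,0,-1,1],
  [0,0,0,0,0,0,1],
])

```text
clock: 8.68
eef_pos: [599.6, 171.1, 145.4]
eef_rot: [-3.141, 0.0, 1.535]
wrist_force: [-0.3, -0.0, -2.1]
finger_gap: 55.6
finger_force: 19.9
```

Request:
servo_tool([
  [0,0,0,0,0,-0.7,1],
  [0,0,0,0,0,0,1],
])

```text
clock: 8.93
eef_pos: [599.6, 171.1, 144.7]
eef_rot: [-3.141, 0.0, 1.535]
wrist_force: [-0.4, -0.4, -2.2]
finger_gap: 55.9
finger_force: 19.9
```

Request:
servo_tool([
  [0,0,0,0,0,-0.7,1],
  [0,0,0,0,0,0,1],
])

```text
clock: 9.18
eef_pos: [599.7, 171.1, 144.5]
eef_rot: [3.141, -0.0, 1.535]
wrist_force: [-1.3, -0.2, 2.0]
finger_gap: 55.9
finger_force: 19.9
```

Request:
servo_tool([
  [0,0,0,0,0,-0.7,1],
  [0,0,0,0,0,0,1],
])

```text
clock: 9.43
eef_pos: [600.1, 171.1, 144.2]
eef_rot: [3.14, -0.0, 1.535]
wrist_force: [-0.1, 0.1, 6.0]
finger_gap: 55.6
finger_force: 20.0
```

Request:
servo_tool([
  [0,0,0,0,0,0,0.3],
  [0,0,0,0,0,0,0],
  [0,0,0,0,0,0,0],
  [0,0,0,0,0,0,0],
  [0,0,0,0,0,0,0],
  [0,0,0,0,0,5,0],
  [0,0,0,0,0,15,0],
  [0,0,0,0,0,25,0],
  [0,0,0,0,0,30,0],
  [0,0,0,0,0,25,0],
  [0,0,0,0,0,0,0],
])

```text
clock: 10.8
eef_pos: [600.3, 171.2, 246.1]
eef_rot: [3.137, -0.001, 1.535]
wrist_force: [0.2, 0.2, 0.2]
finger_gap: 94.1
finger_force: 0.0
```

Request:
servo_tool([
  [0,0,0,-6,-12,0,0],
  [0,0,0,-13,-30,0,0],
  [0,0,0,-19,-40,0,0],
  [0,0,0,-19,-40,0,0],
  [0,0,0,-19,-40,0,0],
  [0,0,0,-19,-40,0,0],
  [0,0,0,-19,-40,0,0],
  [0,0,0,-19,-40,0,0],
  [0,0,0,-19,-40,-20,0],
  [0,0,0,-13,-30,-30,0],
  [0,0,0,-6,-15,-30,0],
  [0,0,0,0,0,-25,0],
  [0,0,0,0,0,0,0],
  [0,0,0,0,0,0,0],
])

```text
clock: 12.55
eef_pos: [428.5, -196.0, 138.9]
eef_rot: [3.141, 0.0, 1.535]
wrist_force: [0.1, 0.2, 0.0]
finger_gap: 93.8
finger_force: 0.0
```

```bash
python3 - <<'E'
from h import *
S=manip.camera('side');T=manip.camera('top')
a=cv2.resize(S[100:280,155:305,::-1],None,fx=2.7,fy=2.7);b=cv2.resize(T[150:330,120:260,::-1],None,fx=2.7,fy=2.7)
cv2.imwrite('pics/g3.png',np.hstack([a,b]))
E
```

```text
(no output)
```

View pics/g3.png

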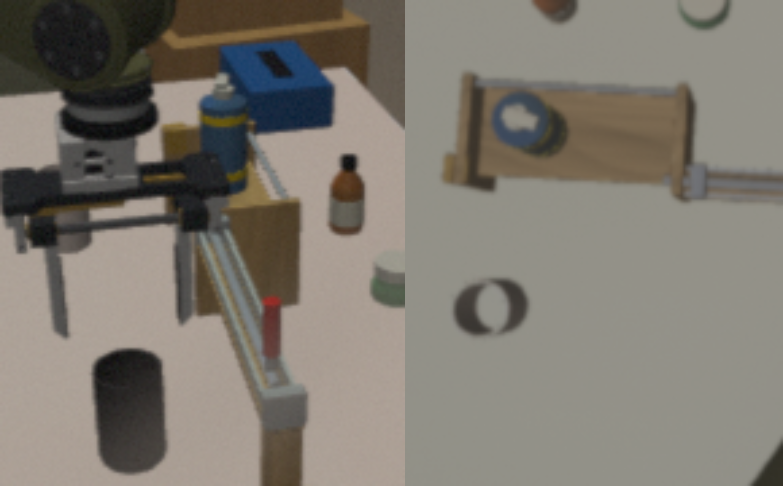

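The bottle stands upright on the ledge (top picture about (163,194), shadow towards +y-). The tumbler at side (202,252) lies under the open fingers. I'll check the offsets numerically.

```bash
python3 - <<'E'
from h import *
np.set_printoptions(precision=1,suppress=True)
t=lambda x,y:(120+(x-405+.5)/2.7-.5,150+(y+.5)/2.7-.5); s=lambda x,y:(155+(x+.5)/2.7-.5,100+(y+.5)/2.7-.5)
print('bottle shoulder', onz('top',*t(521,118),186)); 
print('rail', onz('top',*t(521,84),115),onz('top',*t(672,93),115),onz('top',*t(482,81),115),'ledge front',onz('top',*t(521,180),80),onz('top',*t(650,184),80))
print('fingertips side@139',onz('side',*s(60,335),139),onz('side',*s(183,323),139), 'tum rim', onz('side',*s(128,373),95))
print('tcp pred',proj('side',(428.5,-196,139)),s(121.5,329))
E
```

```text
bottle shoulder [600.2 169.  186. ]
rail [644.9 186.9 115. ] [639.   29.2 115. ] [647.1 227.7 115. ] ledge front [546.9 190.   80. ] [545.7  52.6  80. ]
fingertips side@139 [ 376. -196.  139.] [ 480.1 -203.5  139. ] tum rim [ 430.2 -202.9   95. ]
tcp pred [199.8 220.6] (199.6851851851852, 221.537037037037)
```

Request:
servo_tool([
  [0,0,0,0,0,-15,0],
  [0,0,0,0,0,-20,0],
  [0,0,0,0,0,-20,0],
  [0,0,0,0,0,-17,0],
  [0,0,0,0,0,-12,0],
  [0,0,0,0,0,0,0],
  [0,0,0,0,0,0,1],
  [0,0,0,0,0,0,1],
  [0,0,0,0,0,0,1],
  [0,0,0,0,0,0,1],
  [0,0,0,0,0,0,1],
  [0,0,0,0,0,0,1],
  [0,0,0,0,0,0,1],
  [0,0,0,0,0,0,1],
], grip_force=15)

```text
clock: 14.4
eef_pos: [428.7, -196.0, 54.5]
eef_rot: [3.141, 0.0, 1.535]
wrist_force: [1.2, -0.1, 5.9]
finger_gap: 60.8
finger_force: 14.9
```

Request:
servo_tool([
  [0,0,0,0,0,3,1],
  [0,0,0,0,0,8,1],
  [0,0,0,0,0,20,1],
  [0,0,0,0,0,25,1],
  [0,0,0,0,0,25,1],
  [0,0,0,0,0,25,1],
  [0,0,0,0,0,25,1],
  [0,0,0,0,0,17,1],
  [0,0,0,0,0,8,1],
  [0,0,0,0,0,0,1],
])

```text
clock: 15.65
eef_pos: [428.5, -195.9, 210.4]
eef_rot: [3.141, 0.0, 1.535]
wrist_force: [-0.2, -0.5, -3.1]
finger_gap: 60.6
finger_force: 14.9
```

Request:
servo_tool([
  [0,0,0,6,10,0,1],
  [0,0,0,13,22,0,1],
  [0,0,0,18,30,0,1],
  [0,0,0,18,30,0,1],
  [0,0,0,18,30,0,1],
  [0,0,0,18,30,0,1],
  [0,0,0,18,30,0,1],
  [0,0,0,18,30,0,1],
  [0,0,0,18,30,0,1],
  [0,0,0,13,22,0,1],
  [0,0,0,9,14,0,1],
  [0,0,0,0,5,0,1],
  [0,0,0,0,0,0,1],
  [0,0,0,0,0,0,1],
])

```text
clock: 17.4
eef_pos: [595.4, 86.4, 210.5]
eef_rot: [3.142, 0.0, 1.534]
wrist_force: [-0.1, -0.4, -2.8]
finger_gap: 60.5
finger_force: 14.9
```

```bash
python3 - <<'E'
from h import *
S=manip.camera('side');T=manip.camera('top')
a=cv2.resize(S[60:240,165:305,::-1],None,fx=2.8,fy=2.8);b=cv2.resize(T[150:330,120:260,::-1],None,fx=2.8,fy=2.8)
cv2.imwrite('pics/g4.png',np.hstack([a,b]))
E
```

```text
(no output)
```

View pics/g4.png

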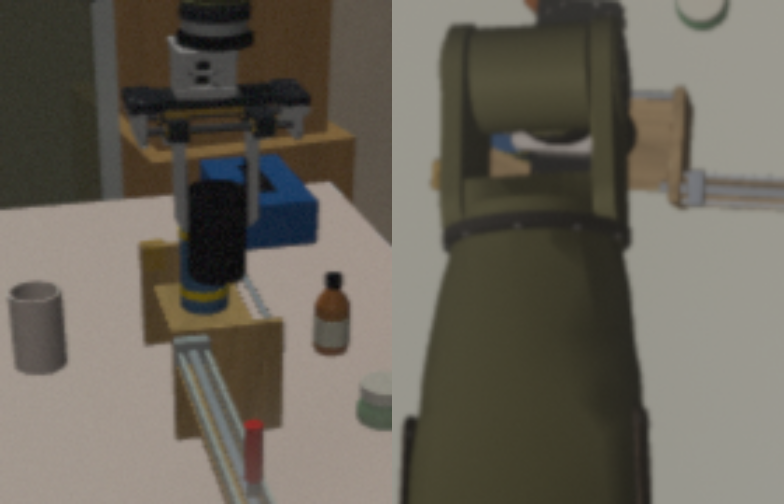

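The side view shows the black tumbler hanging upright between the fingers, spanning (232–252, 125–161), with the bottle still standing behind it. I'll check for an offset in the grip.

```bash
python3 - <<'E'
from h import *
np.set_printoptions(precision=1,suppress=True)
S=manip.camera('side'); g=cv2.cvtColor(S,cv2.COLOR_RGB2HSV)[:,:,2]
m=(g<40).astype(np.uint8); m[:, :225]=0; m[:,262:]=0; m[:124]=0; m[170:]=0
for v in range(124,166,3):
    u=np.nonzero(m[v])[0]; print(v,u.min() if len(u) else None,u.max() if len(u) else None,len(u))
for y in (86.4,80,74):
    print(y,'bottom near',proj('side',(595.4,y-31,156)),'L',proj('side',(564.4,y,156)),'R',proj('side',(626.4,y,156)),'top far',proj('side',(595.4,y+31,251)),'L',proj('side',(564.4,y,230)),proj('side',(626.4,y,230)))
E
```

```text
124 236 260 9
127 232 261 25
130 232 252 21
133 232 252 21
136 232 252 21
139 233 252 20
142 232 252 21
145 232 252 21
148 232 252 21
151 232 251 20
154 232 251 20
157 232 251 20
160 235 248 14
163 None None 0
86.4 bottom near [244.1 162.2] L [231.3 159. ] R [251.7 157. ] top far [238.8 123.9] L [230.8 135.4] [251.8 133.5]
80 bottom near [244.6 163.1] L [231.8 159.9] R [252.2 157.8] top far [239.3 124.6] L [231.3 136.1] [252.3 134.3]
74 bottom near [245.1 164. ] L [232.2 160.7] R [252.7 158.6] top far [239.8 125.3] L [231.7 136.9] [252.9 135. ]
```

Request:
servo_tool([
  [0,0,0,0,0,-8,1],
  [0,0,0,0,0,-16,1],
  [0,0,0,0,0,-16,1],
  [0,0,0,0,0,-14,1],
  [0,0,0,0,0,-8,1],
  [0,0,0,0,0,-6,1],
  [0,0,0,0,0,-4,1],
  [0,0,0,0,0,-2,1],
  [0,0,0,0,0,0,1],
  [0,0,0,0,0,-1,1],
  [0,0,0,0,0,0,1],
])

```text
clock: 18.92
eef_pos: [595.6, 87.1, 135.4]
eef_rot: [3.141, -0.0, 1.535]
wrist_force: [-0.2, -0.8, -2.3]
finger_gap: 61.2
finger_force: 14.9
```

Request:
servo_tool([
  [0,0,0,0,0,-0.7,1],
  [0,0,0,0,0,0,1],
])

```text
clock: 19.18
eef_pos: [595.6, 87.1, 134.6]
eef_rot: [3.142, -0.0, 1.535]
wrist_force: [0.2, 0.6, -3.5]
finger_gap: 60.7
finger_force: 14.9
```

Request:
servo_tool([
  [0,0,0,0,0,-0.7,1],
  [0,0,0,0,0,0,1],
])

```text
clock: 19.42
eef_pos: [595.7, 87.1, 134.6]
eef_rot: [3.141, -0.0, 1.535]
wrist_force: [-2.2, -0.7, 4.3]
finger_gap: 60.9
finger_force: 14.9
```

Request:
servo_tool([
  [0,0,0,0,0,0,0.3],
  [0,0,0,0,0,0,0],
  [0,0,0,0,0,0,0],
  [0,0,0,0,0,0,0],
  [0,0,0,0,0,0,0],
  [0,0,0,0,0,5,0],
  [0,0,0,0,0,15,0],
  [0,0,0,0,0,25,0],
  [0,0,0,0,0,30,0],
  [0,0,0,0,0,25,0],
  [0,0,0,0,0,0,0],
])

```text
clock: 20.8
eef_pos: [596.3, 87.2, 236.7]
eef_rot: [3.137, -0.001, 1.535]
wrist_force: [0.3, 0.3, 0.0]
finger_gap: 94.3
finger_force: 0.0
```

Request:
servo_tool([
  [0,0,0,-2,-12,0,0],
  [0,0,-8,-5,-30,0,0],
  [0,0,-9,-6,-36,0,0],
  [0,0,-9,-6,-36,0,0],
  [0,0,-9,-6,-36,0,0],
  [0,0,-9,-6,-36,0,0],
  [0,0,-9,-6,-36,0,0],
  [0,0,-9,-6,-36,0,0],
  [0,0,-9,-6,-36,0,0],
  [0,0,-9,-5,-30,0,0],
  [0,0,-8,-3,-20,0,0],
  [0,0,-2,0,-7,0,0],
  [0,0,0,0,0,0,0],
  [0,0,0,0,0,0,0],
])

```text
clock: 22.55
eef_pos: [538.7, -263.2, 233.8]
eef_rot: [-3.141, 0.0, -0.033]
wrist_force: [-0.2, -0.5, 0.1]
finger_gap: 93.8
finger_force: 0.0
```

```bash
python3 - <<'E'
from h import *
np.set_printoptions(precision=1,suppress=True)
S=manip.camera('side');T=manip.camera('top')
a=cv2.resize(S[80:270,165:315,::-1],None,fx=2.6,fy=2.6);b=cv2.resize(T[150:340,120:270,::-1],None,fx=2.6,fy=2.6)
cv2.imwrite('pics/g5.png',np.hstack([a,b]))
r=blobs(S,(0,120,80),(8,255,255),(230,190,280,250),5);print(r)
s,c=r[0]; u=c[0]
print('knob top ray@187',onz('side',u,s[1]-.5,187),'x at y=-264:',onz('side',u,c[1],161))
print(proj('side',(539,-264,187)),proj('side',(539,-264,135)))
E
```

```text
[([252, 209, 8, 13, 53], [255.0, 213.7])]
knob top ray@187 [ 545.1 -251.9  187. ] x at y=-264: [ 550.5 -232.6  161. ]
[253.7 211.6] [253.6 231.4]
```

View pics/g5.png

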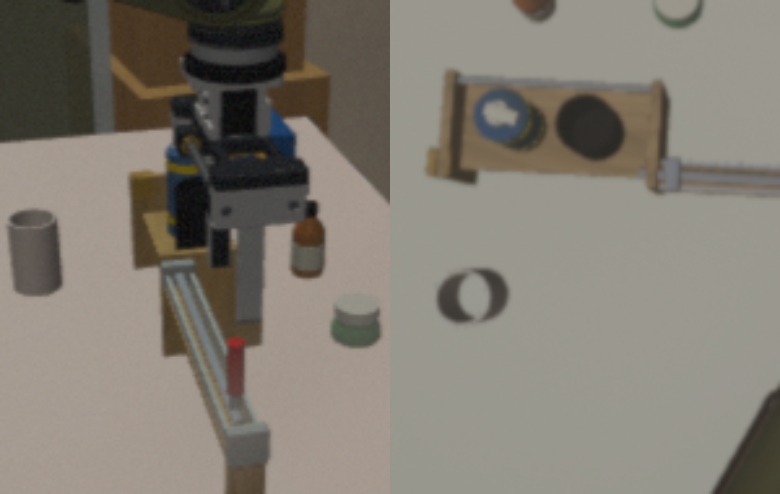

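Both stand on the ledge: bottle at top (162,195), tumbler (197,198). The knob is at side (255,220), and the open fingers hang above it. I'll check finger against knob numerically.

```bash
python3 - <<'E'
from h import *
np.set_printoptions(precision=1,suppress=True)
print('near finger tip pred',proj('side',(538.7,-263.2-53,234)),'seen',165+249.5/2.6-.5,80+321/2.6)
print('x per px',proj('side',(549,-264,187))-proj('side',(539,-264,187)))
t=lambda x,y:(120+(x-390+.5)/2.6-.5,150+(y+.5)/2.6-.5)
print('tumbler rim',onz('top',*t(591,126),175),'bottle',onz('top',*t(503,116),186),'rail y=87,170',onz('top',*t(591,86),115),onz('top',*t(503,80),115),'bolt rod',onz('top',*t(720,178),115))
E
```

```text
near finger tip pred [260.4 205. ] seen 260.46153846153845 203.46153846153845
x per px [ 4.4 -0.6]
tumbler rim [590.9  79.9 175. ] bottle [597.8 167.6 186. ] rail y=87,170 [641.5  90.1 115. ] [645.9 185.6 115. ] bolt rod [544.7 -52.3 115. ]
```

Request:
servo_tool([
  [0,0,0,2,0,-10,0],
  [0,0,0,0,0,-20,0],
  [0,0,0,0,0,-22,0],
  [0,0,0,0,0,-20,0],
  [0,0,0,0,0,-10,0],
  [0,0,0,0,0,-4,0],
  [0,0,0,0,0,0,0],
  [0,0,0,0,0,0,1],
  [0,0,0,0,0,0,1],
  [0,0,0,0,0,0,1],
  [0,0,0,0,0,0,1],
  [0,0,0,0,0,0,1],
  [0,0,0,0,0,0,1],
  [0,0,0,0,0,0,1],
  [0,0,0,0,0,0,1],
  [0,0,0,0,0,0,1],
  [0,0,0,0,0,0,1],
], grip_force=20)

```text
clock: 24.78
eef_pos: [540.6, -263.9, 148.0]
eef_rot: [-3.142, -0.0, -0.036]
wrist_force: [0.4, 0.0, 0.8]
finger_gap: 15.5
finger_force: 20.0
```

Request:
servo_tool([
  [0,0,0,0.2,5,0,1],
  [0,0,0,0.3,10,0,1],
  [0,0,0,0.5,15,0,1],
  [0,0,0,0.5,15,0,1],
  [0,0,0,0.5,15,0,1],
  [0,0,0,0.5,15,0,1],
  [0,0,0,0.5,15,0,1],
  [0,0,0,0.3,10,0,1],
  [0,0,0,0,0,0,1],
])

```text
clock: 25.9
eef_pos: [543.6, -162.0, 147.9]
eef_rot: [-3.14, 0.001, -0.035]
wrist_force: [-6.6, 1.8, 1.9]
finger_gap: 15.6
finger_force: 20.0
```

Request:
servo_tool([
  [0,0,0,0,8,0,1],
  [0,0,0,0.2,14,0,1],
  [0,0,0,0.2,15,0,1],
  [0,0,0,0.2,15,0,1],
  [0,0,0,0.2,15,0,1],
  [0,0,0,0.2,15,0,1],
  [0,0,0,0.2,10,0,1],
  [0,0,0,0.2,8,0,1],
  [0,0,0,0,0,0,1],
])

```text
clock: 27.02
eef_pos: [546.3, -62.2, 148.0]
eef_rot: [-3.141, -0.003, -0.035]
wrist_force: [10.3, 0.9, -6.3]
finger_gap: 15.8
finger_force: 20.0
```

Request:
servo_tool([
  [0,0,0,1,5,0,1],
  [0,0,0,0.7,5,0,1],
  [0,0,0,0.2,5,0,1],
  [0,0,0,0.2,4,0,1],
  [0,0,0,0,2,0,1],
  [0,0,0,0,0,0,1],
])

```text
clock: 27.78
eef_pos: [547.0, -42.3, 147.9]
eef_rot: [-3.141, 0.001, -0.036]
wrist_force: [-5.1, 0.6, 1.5]
finger_gap: 15.6
finger_force: 20.0
```

Request:
servo_tool([
  [0,0,0,0,2,0,1],
  [0,0,0,0,2,0,1],
  [0,0,0,0,0,0,1],
])

```text
clock: 28.15
eef_pos: [547.1, -38.5, 147.9]
eef_rot: [-3.141, 0.001, -0.036]
wrist_force: [-6.2, -0.2, 2.1]
finger_gap: 15.8
finger_force: 20.0
```

Request:
servo_tool([
  [0,0,0,-0.2,1.5,0,1],
  [0,0,0,-0.2,1.5,0,1],
  [0,0,0,0,0,0,1],
])

```text
clock: 28.52
eef_pos: [547.2, -35.7, 147.9]
eef_rot: [-3.141, -0.0, -0.036]
wrist_force: [-0.5, -0.6, -1.5]
finger_gap: 15.6
finger_force: 20.0
```

Request:
servo_tool([
  [0,0,0,0,1.5,0,1],
  [0,0,0,0,1.5,0,1],
  [0,0,0,0,0,0,1],
])

```text
clock: 28.9
eef_pos: [547.2, -32.7, 147.9]
eef_rot: [-3.141, -0.0, -0.036]
wrist_force: [1.7, -1.4, -2.2]
finger_gap: 15.6
finger_force: 20.0
```

Request:
servo_tool([
  [0,0,0,0,1.5,0,1],
  [0,0,0,0,1,0,1],
  [0,0,0,0,0,0,1],
])

```text
clock: 29.28
eef_pos: [547.2, -32.3, 148.0]
eef_rot: [3.139, -0.001, -0.037]
wrist_force: [3.2, -16.5, -3.6]
finger_gap: 15.5
finger_force: 20.0
```

Request:
servo_tool([
  [0,0,0,0,1,0,1],
  [0,0,0,0,0,0,1],
])

```text
clock: 29.52
eef_pos: [547.2, -32.3, 148.0]
eef_rot: [3.137, -0.001, -0.037]
wrist_force: [1.9, -23.9, -3.5]
finger_gap: 15.4
finger_force: 20.0
```

Request:
servo_tool([
  [0,0,0,0,0,0,0.5],
  [0,0,0,0,0,0,0.5],
  [0,0,0,0,0,0,0.5],
  [0,0,0,0,0,0,0.5],
  [0,0,0,0,0,5,0.5],
  [0,0,0,0,0,20,0.5],
  [0,0,0,0,0,30,0.5],
  [0,0,0,0,0,30,0.5],
  [0,0,0,0,0,30,0.5],
  [0,0,0,-15,-30,0,0.5],
  [0,0,0,-20,-40,0,0.5],
  [0,0,0,-20,-40,0,0.5],
  [0,0,0,-20,-40,0,0.5],
  [0,0,0,-20,-40,0,0.5],
  [0,0,0,-10,-20,0,0.5],
  [0,0,0,0,0,0,0.5],
  [0,0,0,0,0,0,0.5],
])

```text
clock: 31.65
eef_pos: [442.3, -238.8, 263.1]
eef_rot: [-3.141, -0.0, -0.036]
wrist_force: [-0.0, -0.9, -0.2]
finger_gap: 47.0
finger_force: 0.0
```

```bash
python3 - <<'E'
from h import *
np.set_printoptions(precision=1,suppress=True)
S=manip.camera('side');T=manip.camera('top')
a=cv2.resize(S[100:290,145:320,::-1],None,fx=2.5,fy=2.5);b=cv2.resize(T[165:355,110:250,::-1],None,fx=2.5,fy=2.5)
cv2.imwrite('pics/g6.png',np.hstack([a,b]))
for n,im in(('top',T),('side',S)): print(n,blobs(im,(0,120,80),(8,255,255),(0,100,350,300),5))
print(onz('top',*blobs(T,(0,120,80),(8,255,255),(200,180,300,260),5)[0][1],180))
E
```

```text
top [([237, 214, 5, 6, 21], [239.1, 216.1])]
side [([233, 166, 5, 19, 50], [234.3, 174.1])]
[545.2 -33.4 180. ]
```

View pics/g6.png

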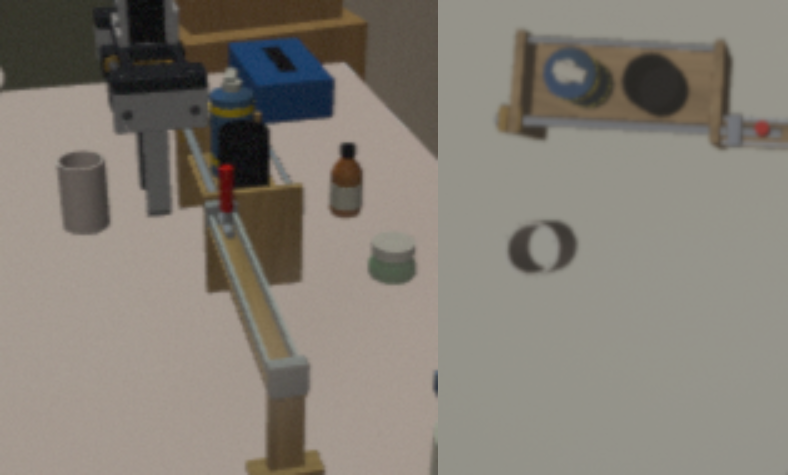

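The top view shows the rod spanning the whole ledge front to the keeper (112,212), with the knob at (239,216), about 48 mm from the cheek. The bottle and tumbler stand behind it and the gripper is clear, so I'm handing in.

```bash
python3 -c "
from cell import manip
print(manip.sign_off())"
```

```text
the job is handed in; nothing more can be done
None
```

The black tumbler and the blue soap bottle stand upright side by side on the ledge, the bolt is slid to its hard stop and appears home in the keeper, and the job was handed in at about 32 s.

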